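# Stack the rinsed glass-paint pots mouth down

### The arm

A 6-joint arm with a two-finger parallel gripper is mounted at the origin on the work surface. World frame = base frame: x ahead of the robot, y to its left, z up, the work surface at z = 0. Lengths are in m, angles in rad, forces in N, time in s.
With the tool pointing down it reaches from about 0.325 to 0.85 m from the base axis. Payload 15.5 kg.
Tool frame: the origin (TCP) lies between the finger pads; the fingertips stand 25 mm ahead of it and the grasp point (between the pads) lies 6 mm ahead of it; z points along the fingers, y is the direction in which the jaws open and shut (so a half turn about z gives the same grasp; the last joint's range is limited). The gripper opens to 91 mm and grips with 3 to 60 N. Pads are 32 mm wide; open, the fingers measure 118 mm over their backs; the gripper's body (76 mm by 178 mm) begins 60 mm behind the grasp point.
Start: joints at [1.22, 0.494, 1.345, -0, 1.302, -0.096], TCP at [0.158, 0.605, 0.239] pointing down, gripper open.
Joint ranges: [-2.91, 2.91], [-0.82, 2.16], [0.22, 2.67], [-1.22, 4.37], [0.12, 2.79], [-3.08, 3.08]. Speed limits (rad/s): [1.89, 1.89, 2.57, 3.01, 3.01, 3.01].

### API

Orientations are given as [roll, pitch, yaw] about the fixed x, y, z axes, in that order (R = Rz(yaw) Ry(pitch) Rx(roll)).
In Python, from bench import manip gives the robot as it stands. The module is installed in compiled form; this text tells all that it offers.
- The arm moves only by the tool drive_tool, never from a script. Its argument "steps" is a list of rows, each a list of 5 numbers: the shift along the tool's x, y, z in m, then the turn about the tool's z in units of 6 degrees (1.0 is 6 degrees), then the opening in per cent of the stroke, from 0 (shut) to 100 (fully open). In form: [[tx, ty, tz, roll, hand], ...]. A call has 1 to 20 rows; each row shifts and turns the commanded pose from where the row before left it, along the tool's axes as they then stand; what a row does not reach is not made up. A row lasts 1/10 s, in which the tool goes at most 50 mm and 8.59 degrees, less where a joint would pass 70% of its speed; a pose out of reach is approached as far as the arm can. A call with a gripper value outside its range is refused whole. The fingers move at their own pace and stop on an object; "squeeze" is the grip in N (left out, the last holds). Time passes only in rows, so rows that do not move let the fingers close. It gives the time, the measured TCP pose, the force and the opening at its end, in the units of the state.
- manip.observe(): the state, without advancing time (a new reading comes with each control period).
- manip.grab_frame(name): name is "scene" or "top" or "wrist"; returns a dict with "image" (480x640x3 uint8, red, green, blue), "z_map" (480x640 float32, m along the optical axis (not along the pixel's ray), 0 where there is no reading), "fx", "fy", "cx", "cy" (pixels), "world_to_cam" (4x4, takes a point from world to camera coordinates). Camera axes: x right, y down, z forward; pixel columns grow to the right and rows downward; lengths in m; the calibration is good to about 2 mm. A picture is of the moment at which its call begins.
- manip.job_done(): hands the job in, once; it reports no verdict.
The state is a dict: "t": time; "joints": joint angles; "joint_vel": joint speeds; "tau": joint torques, N m; "ee_pos": TCP position; "orientation": TCP orientation; "ft_force": force on the tool from outside, world axes, zero at the start; "moment": the same for the moment, N m; "opening": opening from 0.0 (shut) to 1.0 (fully open).
Only numpy, scipy, OpenCV 4.12 (cv2) and the standard library are available. Lean on these libraries where they do the work, as an engineer would, in place of code of your own. Each camera call takes 0.05 s, during which the arm holds its last target.

### The job

The rinsed glass-paint pots are drying mouth down on the stained-glass bench. Stack the two amber pots, still mouth down and in either order, squarely rim on rim on top of the upturned blue pot, which stays where it stands on its white tile, so that the three make one straight, steady column. Set each pot down rather than dropping it, and leave the green pot of glass nuggets alone.

Things in the scene. Friction and masses are not known exactly. Their poses are not given: they have to be found in the camera images.
- amber_pot_a: Amber-yellow stoneware pot, upturned on the bench: a straight cylinder 60 mm across, 68 mm high, wall 4 mm, 90 to 180 g. Its upper end is a raised foot ring (60 mm outside, 52 inside) round a cream floor sunk 4 mm: another pot's mouth rim rests on this ring, 68 mm up, without nesting. Origin: centre of the mouth rim (its underside); z up, towards the foot.
- amber_pot_b: The other amber-yellow pot, a twin of amber_pot_a in shape, size, mass, origin (centre of its underside, the mouth rim) and axes, also upturned on the bench. At the start 40 mm all round every pot is free of other things, and nothing near them is taller than 90 mm.
- blue_pot: Blue pot, of the same shape, size, mass, origin (centre of its underside, the mouth rim) and axes as the amber ones, upturned too. It stands loose on a fixed white square tile, 90 mm wide and 8 mm thick, and is the bottom of the stack.
- green_pot: Bystander: green pot, 60 mm across and 68 mm high, standing mouth up, full of coloured glass nuggets. Origin: centre of its underside, z up. A green glass jar with a black cap and a bare metal reel, not listed, also stand about.
Things that resemble listed ones, but are neither listed nor needed, are in the scene too. Leave any pink or red look-alike of the amber_pot_a alone. Leave any pink or red look-alike of the amber_pot_b alone.

How it is judged:
By the outcome, as a careful person would: the job done as asked, in the order asked, and still so for the second after the job is handed in, with the robot touching nothing.
It also fails if it takes over 61 s, if anything falls off the work surface, if the arm or the gripper's body presses on something with over 40 N, if the wrist force passes 120 N, or if a joint passes its speed limit or range.

## Working session

There is one attempt and no reset: what is moved stays moved. The work goes in short steps, Python scripts to look and compute and a tool call to move; the robot and the scene stay as the last step left them, time stands still between calls to the robot, and variables do not carry over. Pictures are saved under pics/ and viewed, and the job is handed in when it is done.

Besides the shell and the picture viewer there is one more tool, called after "Call:" in YAML: its name, and indented under it one key for each argument. drive_tool: Moves the arm, as the interface text tells. Its arguments: {"type":"object","properties":{"steps":{"type":"array"},"squeeze":{"type":"number"}},"required":["steps"]}

```bash
mkdir -p pics
python3 - <<'E'
from bench import manip
import cv2,numpy as np,pickle
print(manip.observe())
for n in ["scene","top","wrist"]:
    f=manip.grab_frame(n); pickle.dump(f,open(f"{n}0.pkl","wb"))
    cv2.imwrite(f"pics/{n}0.png",f["image"][:,:,::-1]); print(n,f["fx"],f["cx"],f["cy"],np.linalg.inv(f["world_to_cam"]).round(3).tolist())
E
```

```text
{'t': 0.0, 'joints': array([ 1.22051589e+00,  4.94198028e-01,  1.34611000e+00,  7.61516277e-06,
        1.30245117e+00, -9.55148052e-02]), 'joint_vel': array([-5.76666773e-04,  1.91377860e-03, -8.63389538e-04,  7.34256714e-05,
       -7.67179952e-04,  7.36712017e-04]), 'tau': array([ 3.47920304e-04, -8.78856540e+01, -3.81843710e+01,  7.05776992e-02,
        5.34813479e-02, -1.08438164e-04]), 'ee_pos': array([0.15740371, 0.60452055, 0.23833616]), 'orientation': array([-3.14043214e+00, -1.18558744e-04,  2.88682493e+00]), 'ft_force': array([ 0.36191632,  0.46901843, -0.69125029]), 'moment': array([ 0.01547349,  0.00644614, -0.02434612]), 'opening': 1.0000817727650237}
scene 438.8449325654154 321.59161385148644 240.10107089120893 [[0.381, 0.693, -0.612, 0.982], [0.924, -0.278, 0.261, -0.167], [0.011, -0.665, -0.747, 0.642], [0.0, 0.0, 0.0, 1.0]]
top 476.8436819946828 322.4816480811207 242.9008967117437 [[0.004, -0.984, 0.178, 0.328], [-1.0, -0.001, 0.019, 0.033], [-0.019, -0.178, -0.984, 1.05], [0.0, 0.0, 0.0, 1.0]]
wrist 396.56549928391604 313.1476708802805 245.5213125557698 [[0.252, 0.931, 0.265, 0.081], [0.968, -0.242, -0.07, 0.626], [-0.001, 0.274, -0.962, 0.385], [0.0, 0.0, 0.0, 1.0]]
```

View pics/scene0.png

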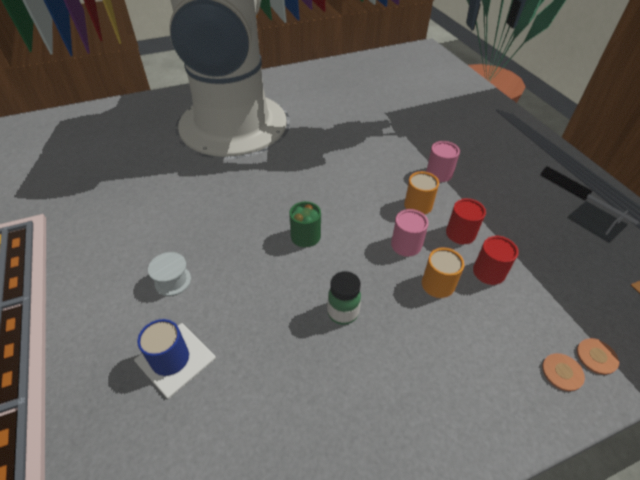

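View pics/top0.png

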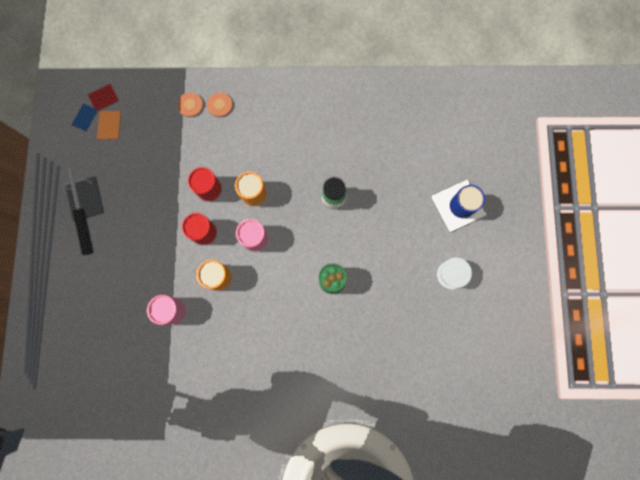

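View pics/wrist0.png

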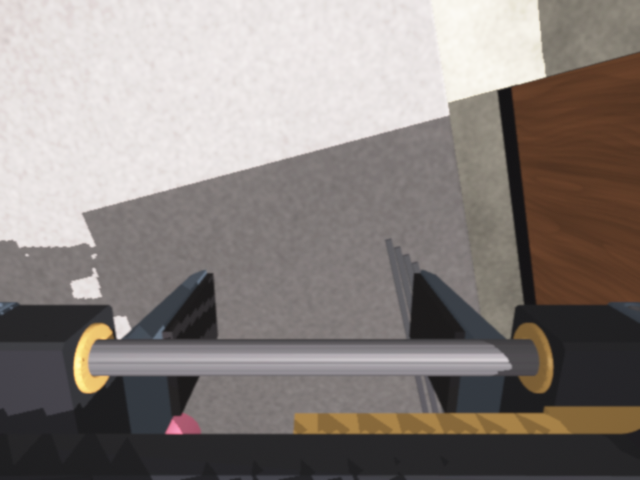

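The scene image shows the ambers at about (422,190) and (443,272), and blue on its tile at (164,348). In the top image the ambers are at (251,187) and (212,275), and blue is at (469,200). Next I'll measure them in both views.

```bash
cat > h.py <<'E'
import cv2,numpy as np
def pts(f):
    h,w=f["z_map"].shape; u,v=np.meshgrid(np.arange(w),np.arange(h)); z=f["z_map"]
    c=np.stack([(u-f["cx"])/f["fx"]*z,(v-f["cy"])/f["fy"]*z,z,np.ones_like(z)],-1)
    return (c@np.linalg.inv(f["world_to_cam"]).T)[...,:3]
def ray(f,uv,zp):
    T=np.linalg.inv(f["world_to_cam"]); d=T[:3,:3]@np.array([(uv[0]-f["cx"])/f["fx"],(uv[1]-f["cy"])/f["fy"],1]); o=T[:3,3]
    return o+d*(zp-o[2])/d[2]
def tops(f,zlo,zhi,minpx=60):
    P=pts(f); m=((P[...,2]>zlo)&(P[...,2]<zhi)&(f["z_map"]>0)).astype(np.uint8)
    n,l,s,c=cv2.connectedComponentsWithStats(m)
    out=[]
    for i in range(1,n):
        if s[i,4]<minpx: continue
        cs,_=cv2.findContours((l==i).astype(np.uint8),cv2.RETR_EXTERNAL,cv2.CHAIN_APPROX_NONE)
        cn=max(cs,key=len)[:,0,:].astype(float)
        zt=np.percentile(P[l==i][:,2],90)
        W=np.array([ray(f,p,zt)[:2] for p in cn])
        (x,y),r=cv2.minEnclosingCircle(W.astype(np.float32))
        A=np.c_[2*W,np.ones(len(W))]; q=np.linalg.lstsq(A,(W**2).sum(1),rcond=None)[0]; rr=np.sqrt(q[2]+q[0]**2+q[1]**2)
        out.append((c[i].round(0).tolist(),s[i,4],np.round([x,y,r,q[0],q[1],rr,zt],4).tolist(),f["image"][l==i].mean(0).round().tolist()))
    return out
E
python3 - <<'E'
import pickle
from h import *
for n in ["top","scene"]:
    f=pickle.load(open(n+"0.pkl","rb")); print(n)
    for o in tops(f,.059,.09): print(o)
    hsv=cv2.cvtColor(f["image"],cv2.COLOR_RGB2HSV)
    # colour: amber/cream discs by ray cast
    for nm,a,b in [("amber",(10,70,120),(30,255,255)),("blue",(110,120,30),(130,255,255))]:
        m=cv2.inRange(hsv,a,b);k,l,s,c=cv2.connectedComponentsWithStats(m)
        print(nm,[(c[i].round().tolist(),s[i].tolist(),ray(f,c[i],.068).round(3).tolist()) for i in range(1,k) if 80<s[i,4]<3000])
E
```

```text
top
([201.0, 180.0], np.int32(606), [0.6428, 0.3127, 0.0316, 0.643, 0.3129, 0.0297, 0.0685], [208.0, 61.0, 59.0])
([249.0, 185.0], np.int32(607), [0.6315, 0.2101, 0.0314, 0.6318, 0.2102, 0.0295, 0.0683], [226.0, 195.0, 153.0])
([334.0, 189.0], np.int32(458), [0.6173, 0.0276, 0.0277, 0.6174, 0.028, 0.025, 0.0873], [53.0, 56.0, 54.0])
([469.0, 198.0], np.int32(685), [0.5993, -0.2564, 0.0327, 0.5997, -0.2564, 0.0306, 0.0767], [178.0, 172.0, 173.0])
([196.0, 226.0], np.int32(633), [0.5421, 0.3191, 0.0315, 0.5419, 0.3201, 0.0296, 0.0686], [210.0, 63.0, 61.0])
([250.0, 232.0], np.int32(632), [0.5271, 0.2039, 0.0311, 0.5276, 0.2046, 0.0294, 0.0683], [234.0, 152.0, 180.0])
([211.0, 274.0], np.int32(654), [0.4398, 0.2829, 0.0306, 0.4405, 0.2828, 0.0292, 0.0686], [230.0, 202.0, 163.0])
([332.0, 277.0], np.int32(511), [0.434, 0.0315, 0.03, 0.434, 0.0315, 0.029, 0.0703], [96.0, 127.0, 84.0])
([162.0, 309.0], np.int32(692), [0.3672, 0.3807, 0.0312, 0.3673, 0.3809, 0.0296, 0.0684], [231.0, 155.0, 182.0])
([337.0, 462.0], np.int32(302), [0.0634, 0.0133, 0.0653, 0.0131, 0.0001, 0.079, 0.0829], [116.
[... 3010 characters left out ...]
2.0], [481, 64, 22, 18, 211], [0.122, 0.686, 0.068]), ([426.0, 188.0], [409, 171, 31, 43, 346], [0.46, 0.279, 0.068]), ([448.0, 265.0], [428, 247, 37, 49, 404], [0.642, 0.209, 0.068]), ([10.0, 324.0], [6, 318, 9, 13, 92], [0.494, -0.459, 0.068]), ([597.0, 356.0], [578, 338, 41, 36, 979], [0.864, 0.315, 0.068]), ([8.0, 350.0], [4, 344, 9, 14, 100], [0.54, -0.459, 0.068]), ([564.0, 371.0], [543, 353, 42, 38, 1146], [0.863, 0.254, 0.068]), ([6.0, 379.0], [2, 372, 10, 15, 119], [0.585, -0.459, 0.068]), ([3.0, 437.0], [0, 429, 8, 18, 123], [0.668, -0.458, 0.068]), ([3.0, 473.0], [0, 466, 6, 14, 81], [0.712, -0.456, 0.068])]
blue [([168.0, 355.0], [138, 320, 50, 55, 1029], [0.632, -0.251, 0.068])]
```

```bash
cat >> h.py <<'E'
def cream(f,zs,tol=.004,near=None):
    """cream floor discs: contour ellipse centre cast on plane zs-.004"""
    hsv=cv2.cvtColor(f["image"],cv2.COLOR_RGB2HSV); m=cv2.inRange(hsv,(8,25,90),(28,125,255))
    n,l,s,c=cv2.connectedComponentsWithStats(m); P=pts(f); out=[]
    for i in range(1,n):
        if s[i,4]<100: continue
        z=np.median(P[l==i][:,2])
        if not(.05<z<.3): continue
        cs,_=cv2.findContours((l==i).astype(np.uint8),cv2.RETR_EXTERNAL,cv2.CHAIN_APPROX_NONE)
        cn=cv2.convexHull(max(cs,key=len))[:,0,:].astype(float)
        zp=min(zs,key=lambda a:abs(a-.004-z))-.004
        W=np.array([ray(f,p,zp)[:2] for p in cn]).astype(np.float32)
        e=cv2.fitEllipse(W) if len(W)>5 else None; M=cv2.moments(W.reshape(-1,1,2))
        out.append((c[i].round().tolist(),int(s[i,4]),"z %.4f zp %.3f"%(z,zp),"ell",np.round(e[0]+e[1],4).tolist(),"mom",np.round([M['m10']/M['m00'],M['m01']/M['m00']],4).tolist()))
    return out
E
python3 - <<'E'
import pickle
from h import *
for n in ["top","scene"]:
    f=pickle.load(open(n+"0.pkl","rb")); print(n)
    for o in cream(f,[.068,.076]): print(o)
    for o in tops(f,.0655,.0715)+tops(f,.0735,.079): 
        if o[2][2]<.04:print(o[0],o[2])
    hsv=cv2.cvtColor(f["image"],cv2.COLOR_RGB2HSV)
    for p in [(249,185),(469,198)] if n=="top" else [(423,183),(159,338)]: print(hsv[p[1],p[0]])
E
```

```text
top
([250.0, 186.0], 610, 'z 0.0635 zp 0.064', 'ell', [0.6258, 0.2072, 0.0678, 0.0868], 'mom', [0.6258, 0.2072])
([470.0, 198.0], 412, 'z 0.0726 zp 0.072', 'ell', [0.6017, -0.2596, 0.048, 0.0488], 'mom', [0.6019, -0.2595])
([212.0, 274.0], 670, 'z 0.0637 zp 0.064', 'ell', [0.4378, 0.2786, 0.0668, 0.0809], 'mom', [0.4379, 0.2787])
[201.0, 179.0] [0.6438, 0.3128, 0.0301, 0.6432, 0.313, 0.0264, 0.0701]
[246.0, 180.0] [0.6328, 0.2106, 0.0297, 0.6322, 0.2101, 0.0272, 0.0695]
[195.0, 226.0] [0.5423, 0.3202, 0.0303, 0.5423, 0.3205, 0.0251, 0.0697]
[249.0, 232.0] [0.5279, 0.2048, 0.0297, 0.5278, 0.205, 0.0284, 0.07]
[211.0, 274.0] [0.4407, 0.2827, 0.0302, 0.4405, 0.2831, 0.0263, 0.0698]
[332.0, 276.0] [0.4342, 0.0316, 0.0297, 0.4349, 0.0315, 0.0243, 0.0701]
[162.0, 309.0] [0.3673, 0.3812, 0.0301, 0.3673, 0.3816, 0.0262, 0.0699]
[470.0, 198.0] [0.6007, -0.2577, 0.0303, 0.602, -0.2583, 0.0245, 0.0778]
[ 21  45 231]
[ 21  49 231]
scene
([423.0, 182.0], 329, 'z 0.0636 zp 0.064', 'ell', [0.4381, 0.2861, 0.0493, 0.051], 'mom', [0.4381, 0.2861])
([446.0, 262.0], 553, 'z 0.0637 zp 0.064', 'ell', [0.
[... 285 characters left out ...]
 0.283, 0.0292, 0.0684]
[469.0, 210.0] [0.5445, 0.3195, 0.0311, 0.544, 0.3203, 0.029, 0.0687]
[304.0, 213.0] [0.4371, 0.0311, 0.0307, 0.4367, 0.0311, 0.0289, 0.0688]
[412.0, 221.0] [0.5308, 0.2039, 0.0315, 0.5298, 0.2044, 0.0277, 0.0683]
[500.0, 249.0] [0.6454, 0.3131, 0.0306, 0.6451, 0.3135, 0.029, 0.0686]
[446.0, 262.0] [0.6351, 0.2107, 0.0308, 0.6342, 0.2101, 0.0291, 0.0687]
[158.0, 337.0] [0.6002, -0.2584, 0.0258, 0.6005, -0.2585, 0.0221, 0.0714]
[165.0, 351.0] [0.6109, -0.2559, 0.0284, 0.6036, -0.2575, 0.0291, 0.071]
[344.0, 296.0] [0.6311, 0.0244, 0.0221, 0.624, 0.0274, 0.0227, 0.0784]
[158.0, 338.0] [0.6037, -0.2578, 0.0305, 0.6031, -0.2577, 0.0291, 0.0765]
[ 20  43 172]
[ 20  43 173]
```

Call:
drive_tool:
  steps:
    - [-0.0237,-0.016,0,0,100]
    - [-0.0237,-0.016,0,0,100]
    - [-0.0237,-0.016,0,0,100]
    - [-0.0237,-0.016,0,0,100]
    - [-0.0237,-0.016,0,0,100]
    - [-0.0237,-0.016,0,0,100]
    - [-0.0237,-0.016,0,0,100]
    - [-0.0237,-0.016,0,0,100]
    - [-0.0237,-0.016,0,0,100]
    - [-0.0237,-0.016,0,0,100]
    - [-0.0237,-0.016,0,0,100]
    - [-0.0237,-0.016,0,0,100]
    - [-0.0237,-0.016,0,0,100]
    - [-0.0237,-0.016,0,0,100]
    - [-0.0237,-0.016,0,0,100]
    - [0,0,0,0,100]
    - [0,0,0,0,100]
  squeeze: 15

```text
t: 1.85
ee_pos: [0.4411, 0.2826, 0.2388]
orientation: [-3.141, -0.0, 2.885]
ft_force: [-0.2, 1.3, -0.5]
opening: 1.002
```

```bash
cat >> h.py <<'E'
from scipy.spatial.transform import Rotation as Ro
def delta(s,target):
    R=Ro.from_euler("xyz",s["orientation"]).as_matrix()
    return (R.T@(np.array(target)-s["ee_pos"])).round(4)
E
python3 - <<'E'
from bench import manip
from h import *
s=manip.observe(); print(s); print(delta(s,[.441,.283,.051]))
f=manip.grab_frame("wrist"); cv2.imwrite("pics/w1.png",f["image"][:,:,::-1])
for o in cream(f,[.068]): print(o)
for o in tops(f,.0655,.0715): print(o[0],o[2])
E
```

```text
{'t': 1.85, 'joints': array([ 4.55634750e-01,  3.52370392e-01,  1.59282787e+00,  1.91547110e-04,
        1.19682870e+00, -8.59086249e-01]), 'joint_vel': array([ 0.02805944, -0.00428081,  0.00466291,  0.00331444,  0.00053889,
        0.0068806 ]), 'tau': array([-2.41227418e+00, -7.12234855e+01, -3.58004057e+01, -1.79543858e-01,
        1.77752995e-02, -2.66122436e-01]), 'ee_pos': array([0.44113067, 0.28260059, 0.23875515]), 'orientation': array([-3.14144399e+00, -4.45321872e-04,  2.88544728e+00]), 'ft_force': array([-0.20429454,  1.31399466, -0.48664345]), 'moment': array([ 0.01327752, -0.01937479,  0.05192672]), 'opening': 1.0019520378909539}
[1.000e-04 4.000e-04 1.878e-01]
([318.0, 230.0], 760, 'z 0.0644 zp 0.064', 'ell', [0.4388, 0.286, 0.0515, 0.0521], 'mom', [0.4387, 0.286])
([282.0, 425.0], 531, 'z 0.0642 zp 0.064', 'ell', [0.623, 0.2042, 0.0256, 0.0402], 'mom', [0.6194, 0.2059])
[419.0, 103.0] [0.365, 0.3846, 0.0299, 0.3651, 0.3847, 0.0293, 0.0691]
[316.0, 227.0] [0.4379, 0.2869, 0.0299, 0.438, 0.2869, 0.0292, 0.069]
[33.0, 285.0] [0.4304, 0.0373, 0.0302, 0.4265, 0.0388, 0.0207, 0.0694]
[375.0, 309.0] [0.5333, 0.3223, 0.0287, 0.5375, 0.3238, 0.0266, 0.0688]
[256.0, 322.0] [0.5197, 0.21, 0.029, 0.5238, 0.2091, 0.0269, 0.0689]
[401.0, 402.0] [0.6301, 0.319, 0.0279, 0.638, 0.3174, 0.0261, 0.0687]
[281.0, 416.0] [0.6141, 0.2113, 0.0252, 0.6267, 0.2145, 0.026, 0.0688]
```

View pics/w1.png

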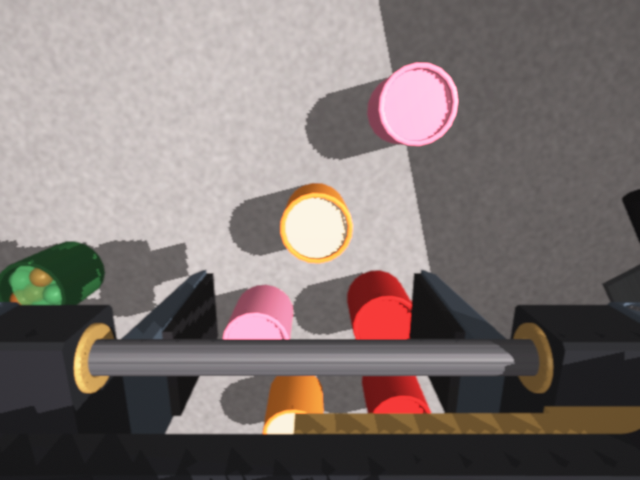

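The wrist view shows the near amber pot at (316,227), between the fingers in the jaw direction. All three cameras agree on its position to about 3 mm. I'll go down and grip.

Call:
drive_tool:
  steps:
    - [0.0015,0.0017,0.02,0,100]
    - [0,0,0.03,0,100]
    - [0,0,0.03,0,100]
    - [0,0,0.03,0,100]
    - [0,0,0.03,0,100]
    - [0,0,0.02,0,100]
    - [0,0,0.015,0,100]
    - [0,0,0.0128,0,100]
    - [0,0,0,0,100]
    - [0,0,0,0,90]
    - [0,0,0,0,80]
    - [0,0,0,0,72]
    - [0,0,0,0,66]
    - [0,0,0,0,60]
    - [0,0,0,0,55]
    - [0,0,0,0,55]
    - [0,0,0,0,55]
  squeeze: 12

```text
t: 3.6
ee_pos: [0.4403, 0.2851, 0.0515]
orientation: [3.141, 0.001, 2.887]
ft_force: [0.0, 0.7, 7.4]
opening: 0.664
```

Run:
```python
from bench import manip
from h import *
s=manip.observe(); print(s)
for n in ["wrist","scene"]:
    f=manip.grab_frame(n); cv2.imwrite(f"pics/{n}2.png",f["image"][:,:,::-1])
```

```text
{'t': 3.6, 'joints': array([ 4.60782547e-01,  6.21210230e-01,  1.77650757e+00,  3.04333704e-05,
        7.43100147e-01, -8.55184157e-01]), 'joint_vel': array([-5.32406443e-04,  4.66969016e-04,  3.71933588e-04, -6.54864061e-04,
        5.30601755e-05, -7.05712493e-04]), 'tau': array([-2.20341822e-01, -7.69548941e+01, -1.87728310e+01, -8.51594587e-02,
       -1.66380303e-01, -2.34821864e-02]), 'ee_pos': array([0.44028417, 0.28511484, 0.05154459]), 'orientation': array([3.14106883e+00, 5.71142063e-04, 2.88674048e+00]), 'ft_force': array([0.01724761, 0.67012472, 7.42454972]), 'moment': array([-0.01367853,  0.08718648, -0.02846789]), 'opening': 0.6637437578770996}
```

View pics/wrist2.png

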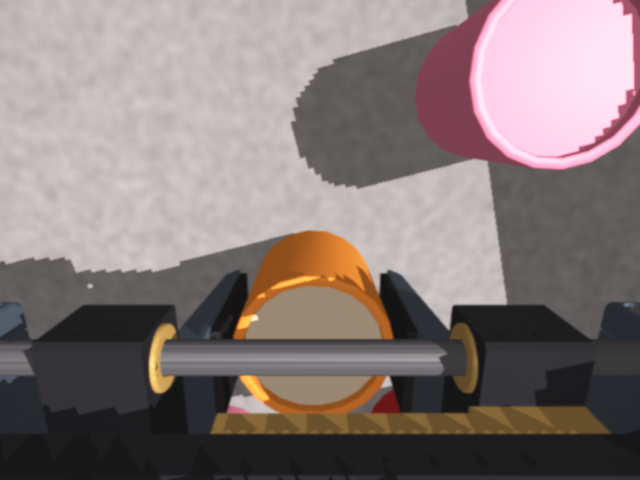

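View pics/scene2.png

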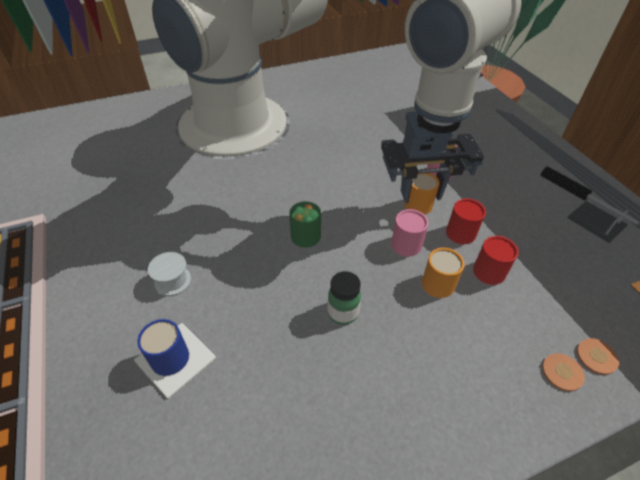

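Call:
drive_tool:
  steps:
    - [0,0,-0.005,0,55]
    - [0,0,-0.01,0,55]
    - [0,0,-0.02,0,55]
    - [0,0,-0.025,0,55]
    - [0,0,-0.025,0,55]
    - [0,0,-0.025,0,55]
    - [0,0,-0.01,0,55]
    - [0,0,0,0,55]
    - [0,0,0,0,55]

```text
t: 4.6
ee_pos: [0.4397, 0.2848, 0.1705]
orientation: [-3.141, -0.001, 2.887]
ft_force: [0.5, -0.7, -1.6]
opening: 0.661
```

Run:
```python
from bench import manip
from h import *
import pickle
s=manip.observe(); print(s["ee_pos"],s["orientation"],s["ft_force"],s["opening"])
for n in ["wrist","scene","top"]:
    f=manip.grab_frame(n); cv2.imwrite(f"pics/{n}3.png",f["image"][:,:,::-1]); pickle.dump(f,open(n+"3.pkl","wb"))
    P=pts(f); d=P-s["ee_pos"]; hsv=cv2.cvtColor(f["image"],cv2.COLOR_RGB2HSV)
    R=Ro.from_euler("xyz",s["orientation"]).as_matrix(); L=d@R
    near=(np.abs(L[...,0])<.05)&(np.abs(L[...,1])<.04)&(f["z_map"]>0)
    am=(cv2.inRange(hsv,(8,150,60),(28,255,255))>0)&near
    cr=(cv2.inRange(hsv,(8,15,60),(28,140,255))>0)&near&(L[...,2]<0)
    for nm,m in [("amber",am),("cream",cr)]:
        q=L[m]; 
        if len(q)>20: print(n,nm,len(q),"min",np.percentile(q,1,axis=0).round(4),"med",np.median(q,0).round(4),"max",np.percentile(q,99,axis=0).round(4))
```

```text
[0.4396877  0.28478557 0.17048279] [-3.14109108e+00 -5.40954062e-04  2.88676735e+00] [ 0.47453215 -0.69423304 -1.61763168] 0.6608621743729723
wrist amber 8859 min [-0.0242 -0.0268 -0.0799] med [ 0.0261  0.0012 -0.0128] max [0.0318 0.0282 0.0454]
wrist cream 10350 min [-0.0226 -0.0328 -0.0869] med [ 0.0136  0.0004 -0.0129] max [ 0.0377  0.0356 -0.0114]
scene amber 925 min [-0.0312 -0.0291 -0.0164] med [-0.0255 -0.0077  0.0113] max [0.0254 0.0283 0.0488]
scene cream 2389 min [-0.0475 -0.0394 -0.2493] med [-0.0388 -0.0077 -0.215 ] max [ 0.0225  0.0346 -0.0103]
top cream 6295 min [-0.0474 -0.0393 -0.3824] med [ 0.0139 -0.0082 -0.3742] max [ 0.0491  0.0386 -0.2332]
```

View pics/wrist3.png

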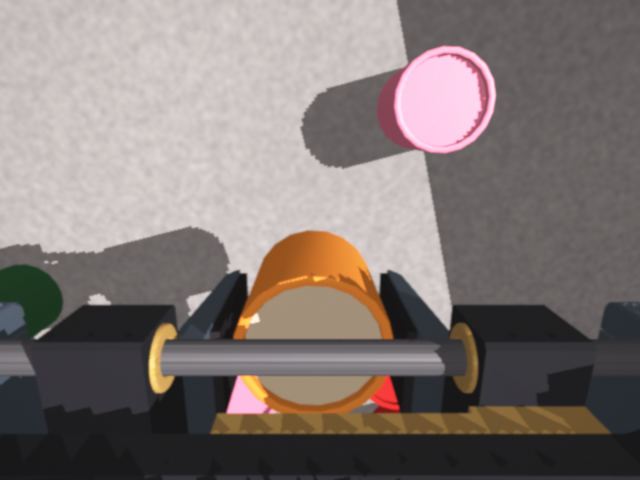

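View pics/scene3.png

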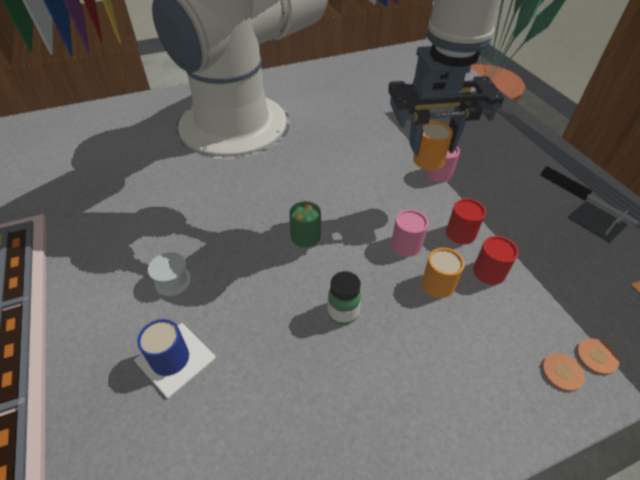

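Call:
drive_tool:
  steps:
    - [-0.0077,-0.0127,-0.01,0,55]
    - [-0.0154,-0.0255,-0.01,0,55]
    - [-0.0154,-0.0255,0,0,55]
    - [-0.0154,-0.0255,0,0,55]
    - [-0.0154,-0.0255,0,0,55]
    - [-0.0154,-0.0255,0,0,55]
    - [-0.0154,-0.0255,0,0,55]
    - [-0.0154,-0.0255,0,0,55]
    - [-0.0154,-0.0255,0,0,55]
    - [-0.0154,-0.0255,0,0,55]
    - [-0.0154,-0.0255,0,0,55]
    - [-0.0154,-0.0255,0,0,55]
    - [-0.0154,-0.0255,0,0,55]
    - [-0.0154,-0.0255,0,0,55]
    - [-0.0154,-0.0255,0,0,55]
    - [-0.0154,-0.0255,0,0,55]
    - [-0.0154,-0.0255,0,0,55]
    - [-0.0154,-0.0255,0,0,55]
    - [-0.0154,-0.0255,0,0,55]
    - [-0.0077,-0.0127,0,0,55]

```text
t: 6.75
ee_pos: [0.6009, -0.2605, 0.191]
orientation: [-3.141, -0.0, 2.885]
ft_force: [0.4, 0.1, -1.4]
opening: 0.663
```

Call:
drive_tool:
  steps:
    - [0,0,0.01,0,55]
    - [0,0,0.01,0,55]
    - [0,0,0.01,0,55]
    - [0,0,0.01,0,55]
    - [0,0,0,0,55]
    - [0,0,0,0,55]

```text
t: 7.35
ee_pos: [0.601, -0.257, 0.1509]
orientation: [3.141, -0.001, 2.887]
ft_force: [-0.6, -0.2, -0.7]
opening: 0.667
```

```bash
cat > look.py <<'E'
import sys,pickle
from bench import manip
from h import *
tag=sys.argv[1]; tgt=[float(a) for a in sys.argv[2:5]]
s=manip.observe(); print(s["t"],s["ee_pos"],s["orientation"],s["ft_force"],s["opening"],"delta",delta(s,tgt))
for n in ["scene","top"]:
    f=manip.grab_frame(n); cv2.imwrite(f"pics/{n}{tag}.png",f["image"][:,:,::-1]); pickle.dump(f,open(n+tag+".pkl","wb"))
f=pickle.load(open("scene"+tag+".pkl","rb"))
c=f["image"][230:410,80:280,::-1]; cv2.imwrite(f"pics/crop{tag}.png",cv2.resize(c,None,fx=3,fy=3,interpolation=cv2.INTER_NEAREST))
E
python3 look.py 4 .601 -.257 .127
```

```text
7.35 [ 0.60103535 -0.2570114   0.15093067] [ 3.14142637e+00 -5.47402379e-04  2.88732800e+00] [-0.55197856 -0.23578088 -0.6904593 ] 0.6671538572230966 delta [ 0.     -0.      0.0239]
```

View pics/crop4.png

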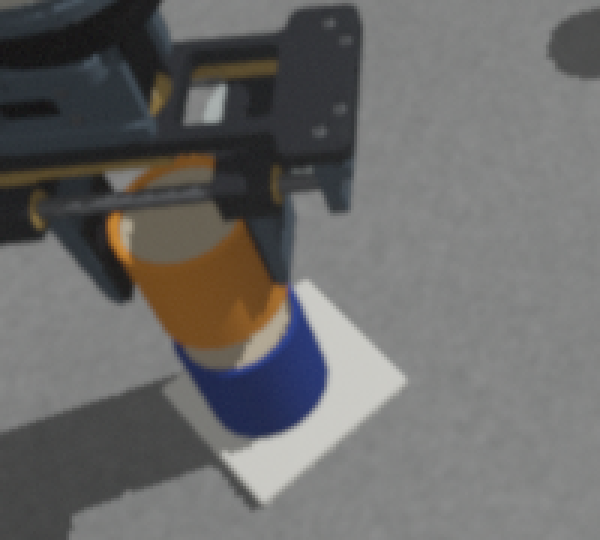

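View pics/top4.png

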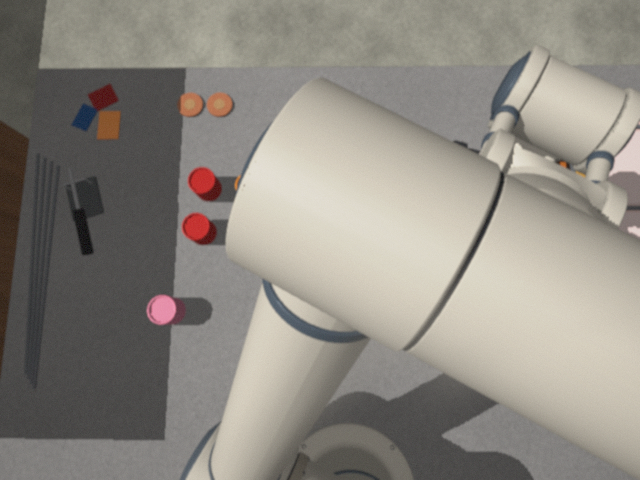

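```bash
cat >> h.py <<'E'
from scipy.optimize import least_squares
def cyl(f,lo,hi,zlo,zhi,c0):
    hsv=cv2.cvtColor(f["image"],cv2.COLOR_RGB2HSV); P=pts(f)
    m=(cv2.inRange(hsv,lo,hi)>0)&(P[...,2]>zlo)&(P[...,2]<zhi)&(np.hypot(P[...,0]-c0[0],P[...,1]-c0[1])<.045)
    m=cv2.erode(m.astype(np.uint8),np.ones((3,3)))>0
    q=P[m][:,:2]
    r=least_squares(lambda c:np.hypot(*(q-c).T)-.03,c0,loss="soft_l1",f_scale=.001)
    return r.x.round(4).tolist(),len(q),round(float(np.sqrt(np.mean(r.fun**2))),4)
AM=((8,150,50),(28,255,255)); BL=((108,110,25),(132,255,255))
E
python3 - <<'E'
import pickle
from h import *
f=pickle.load(open("scene4.pkl","rb")); c=(.601,-.257)
print(cyl(f,*BL,.012,.07,c)); print(cyl(f,*AM,.102,.162,c)); print(cyl(f,*AM,.102,.13,c))
f=pickle.load(open("scene0.pkl","rb")); print(cyl(f,*BL,.012,.07,c)); print(cyl(f,*AM,.005,.062,(.44,.284)));print(cyl(f,*AM,.005,.062,(.633,.21)))
E
```

```text
([0.6011, -0.2582], 535, 0.0005)
([0.6005, -0.2573], 793, 0.0006)
([0.6005, -0.2574], 282, 0.0006)
([0.6011, -0.2582], 560, 0.0006)
([0.4401, 0.285], 379, 0.001)
([0.6324, 0.212], 498, 0.0007)
```

The side-surface circle fits (residual 0.6 mm) put the held pot within 1.1 mm of the blue axis. I'll correct for that and lower.

Call:
drive_tool:
  steps:
    - [-0.0008,-0.0007,0.005,0,55]
    - [0,0,0.006,0,55]
    - [0,0,0.005,0,55]
    - [0,0,0.003,0,55]
    - [0,0,0.002,0,55]
    - [0,0,0.001,0,55]
    - [0,0,0,0,55]
    - [0,0,0,0,55]

```text
t: 8.25
ee_pos: [0.6018, -0.2585, 0.1293]
orientation: [-3.142, 0.0, 2.887]
ft_force: [0.4, 0.1, -1.0]
opening: 0.664
```

Call:
drive_tool:
  steps:
    - [0,0,0.001,0,55]
    - [0,0,0,0,55]

```text
t: 8.45
ee_pos: [0.6017, -0.2584, 0.1281]
orientation: [-3.142, 0.0, 2.887]
ft_force: [-1.1, 0.6, -1.2]
opening: 0.663
```

Call:
drive_tool:
  steps:
    - [0,0,0.0007,0,55]
    - [0,0,0,0,55]

```text
t: 8.65
ee_pos: [0.6018, -0.2584, 0.1276]
orientation: [-3.142, 0.0, 2.887]
ft_force: [-0.8, 0.4, 1.5]
opening: 0.661
```

```bash
python3 look.py 5 .601 -.257 .127
python3 - <<'E'
import pickle
from h import *
f=pickle.load(open("scene5.pkl","rb")); c=(.601,-.257)
print(cyl(f,*BL,.012,.07,c)); print(cyl(f,*AM,.080,.138,c))
E
```

```text
8.65 [ 0.60179186 -0.25844072  0.12762672] [-3.14150725e+00  3.03762355e-04  2.88686474e+00] [-0.80649626  0.37160265  1.50808954] 0.6613470395843106 delta [0.0011 0.0012 0.0006]
([0.6011, -0.2581], 594, 0.0006)
([0.6012, -0.2588], 698, 0.0006)
```

View pics/crop5.png

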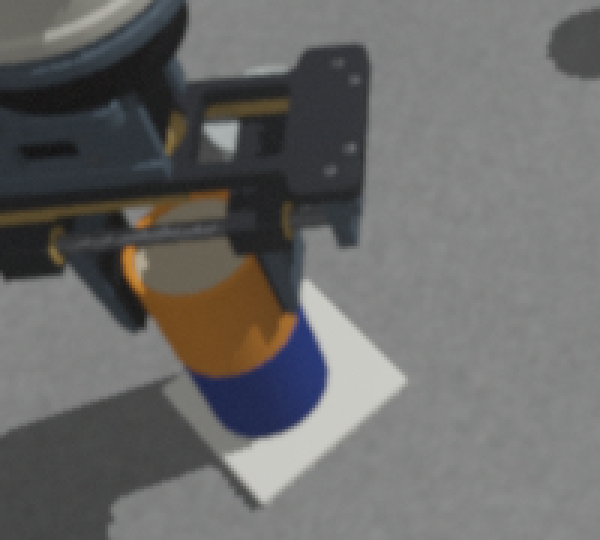

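The pot is resting on blue, with about 0.7 mm of offset. I'll seat it gently and open slowly.

Call:
drive_tool:
  steps:
    - [0,0,0.0003,0,55]
    - [0,0,0,0,62]
    - [0,0,0,0,66]
    - [0,0,0,0,67]
    - [0,0,0,0,68]
    - [0,0,0,0,70]
    - [0,0,0,0,73]
    - [0,0,0,0,78]
    - [0,0,0,0,84]
    - [0,0,0,0,92]
    - [0,0,0,0,100]
    - [0,0,0,0,100]
    - [0,0,-0.01,0,100]
    - [0,0,-0.02,0,100]
    - [0,0,-0.03,0,100]
    - [0,0,-0.03,0,100]
    - [0,0,-0.02,0,100]
    - [0,0,0,0,100]
    - [0,0,0,0,100]

```text
t: 10.65
ee_pos: [0.6017, -0.2584, 0.2378]
orientation: [-3.141, 0.001, 2.887]
ft_force: [0.4, 0.1, -1.2]
opening: 1.001
```

```bash
python3 look.py 6 .632 .2115 .2377
python3 - <<'E'
import pickle
from h import *
f=pickle.load(open("scene6.pkl","rb")); c=(.601,-.257)
print(cyl(f,*BL,.012,.07,c)); print(cyl(f,*AM,.080,.138,c)); print(cream(f,[.068,.144]))
E
```

```text
10.65 [ 0.60172633 -0.2584292   0.23775812] [-3.14132585e+00  9.44674755e-04  2.88679229e+00] [ 0.35142374  0.06094864 -1.21610785] 1.00075446933945 delta [ 8.920e-02  4.624e-01 -1.000e-04]
([0.6011, -0.2582], 594, 0.0006)
([0.6012, -0.2588], 824, 0.0005)
[([268.0, 17.0], 244, 'z 0.2956 zp 0.140', 'ell', [-0.2752, 0.1953, 0.024, 0.3108], 'mom', [-0.2649, 0.1921]), ([446.0, 262.0], 555, 'z 0.0635 zp 0.064', 'ell', [0.631, 0.2131, 0.0501, 0.0516], 'mom', [0.6312, 0.2131]), ([144.0, 312.0], 998, 'z 0.1394 zp 0.140', 'ell', [0.6, -0.2589, 0.0506, 0.0513], 'mom', [0.6001, -0.2589])]
```

View pics/scene6.png

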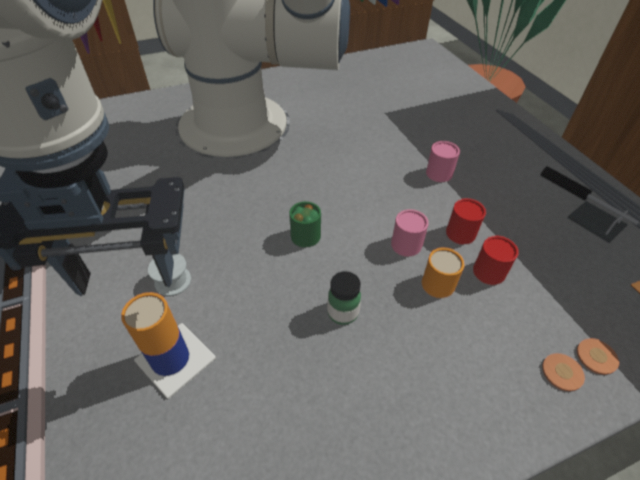

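Blue hasn't moved, and the first amber pot sits upright on it, top disc at pixel (144,312), about 0.6 mm off axis. Now I'll move to the second amber pot.

Call:
drive_tool:
  steps:
    - [0.0026,0.0135,0,0,100]
    - [0.0052,0.0272,0,0,100]
    - [0.0052,0.0272,0,0,100]
    - [0.0052,0.0273,0,0,100]
    - [0.0052,0.0273,0,0,100]
    - [0.0052,0.0273,0,0,100]
    - [0.0052,0.0273,0,0,100]
    - [0.0052,0.0273,0,0,100]
    - [0.0052,0.0273,0,0,100]
    - [0.0052,0.0273,0,0,100]
    - [0.0052,0.0273,0,0,100]
    - [0.0053,0.0272,0,0,100]
    - [0.0053,0.0272,0,0,100]
    - [0.0053,0.0272,0,0,100]
    - [0.0053,0.0272,0,0,100]
    - [0.0053,0.0272,0,0,100]
    - [0.0053,0.0272,0,0,100]
    - [0.0026,0.0135,0,0,100]
    - [0,0,0,0,100]

```text
t: 12.65
ee_pos: [0.6316, 0.214, 0.2364]
orientation: [-3.141, -0.001, 2.889]
ft_force: [0.1, -0.5, 0.3]
opening: 1.003
```

Call:
drive_tool:
  steps:
    - [0,0,0,0.8,100]
    - [0,0,0,0.8,100]
    - [0,0,0,0.8,100]
    - [0,0,0,0.8,100]
    - [0,0,0,0.8,100]
    - [0,0,0,0.8,100]
    - [0,0,0,0.5,100]
    - [0,0,0,0,100]
    - [0,0,0,0,100]

```text
t: 13.55
ee_pos: [0.6321, 0.2114, 0.237]
orientation: [-3.141, -0.0, 2.333]
ft_force: [-0.4, 1.1, -0.4]
opening: 0.997
```

```bash
python3 look.py 7 .6324 .212 .051
python3 - <<'E'
from h import *
from bench import manip
print(manip.observe()["joints"])
f=manip.grab_frame("wrist"); cv2.imwrite("pics/w7.png",f["image"][:,:,::-1])
for o in cream(f,[.068]): print(o)
E
```

```text
13.55 [0.63213687 0.21141325 0.23695227] [-3.14112749e+00 -6.23876078e-05  2.33292042e+00] [-0.3851402   1.09412328 -0.35732389] 0.9974926266186072 delta [0.0002 0.0007 0.186 ]
[ 2.33674248e-01  5.55514066e-01  1.23540741e+00 -6.61399848e-05
  1.35095196e+00 -5.28338146e-01]
([314.0, 230.0], 2940, 'z 0.0643 zp 0.064', 'ell', [0.6312, 0.213, 0.051, 0.0517], 'mom', [0.6312, 0.213])
```

View pics/w7.png

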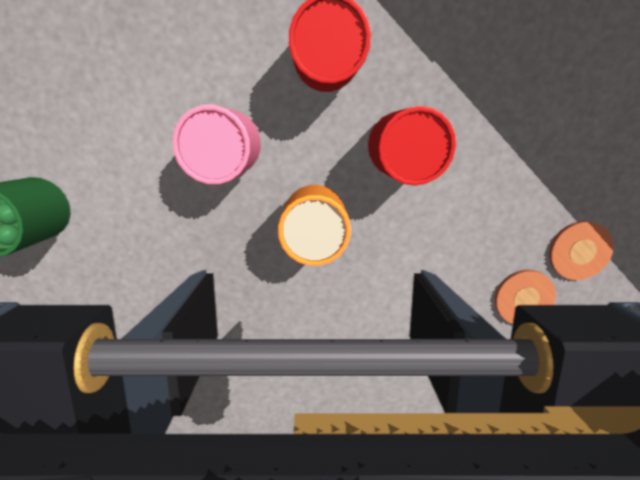

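The wrist view shows the pot centred at (315,229) between the fingers, with the neighbours clear.

Call:
drive_tool:
  steps:
    - [0.0002,0.0006,0.02,0,100]
    - [0,0,0.03,0,100]
    - [0,0,0.03,0,100]
    - [0,0,0.03,0,100]
    - [0,0,0.03,0,100]
    - [0,0,0.02,0,100]
    - [0,0,0.015,0,100]
    - [0,0,0.011,0,100]
    - [0,0,0,0,100]
    - [0,0,0,0,90]
    - [0,0,0,0,80]
    - [0,0,0,0,72]
    - [0,0,0,0,66]
    - [0,0,0,0,60]
    - [0,0,0,0,55]
    - [0,0,0,0,55]
    - [0,0,0,0,55]
  squeeze: 12

```text
t: 15.4
ee_pos: [0.6328, 0.2127, 0.0516]
orientation: [3.141, 0.0, 2.332]
ft_force: [-1.9, -0.3, 6.7]
opening: 0.659
```

Call:
drive_tool:
  steps:
    - [0,0,-0.005,0,55]
    - [0,0,-0.01,0,55]
    - [0,0,-0.02,0,55]
    - [0,0,-0.03,0,55]
    - [0,0,-0.03,0,55]
    - [0,0,-0.03,0,55]
    - [0,0,-0.03,0,55]
    - [0,0,-0.02,0,55]
    - [0,0,-0.015,0,55]
    - [0,0,0,0,55]
    - [0,0,0,0,55]

```text
t: 16.5
ee_pos: [0.6324, 0.2126, 0.2411]
orientation: [3.141, 0.0, 2.332]
ft_force: [-0.2, 0.1, -2.1]
opening: 0.66
```

```bash
python3 look.py 8 .6012 -.2583 .241
python3 - <<'E'
from bench import manip
from h import *
import pickle
s=manip.observe();f=pickle.load(open("scene8.pkl","rb"))
print(cyl(f,*AM,s["ee_pos"][2]-.048,s["ee_pos"][2]+.01,s["ee_pos"][:2]))
f=manip.grab_frame("wrist"); cv2.imwrite("pics/w8.png",f["image"][:,:,::-1])
E
```

```text
16.5 [0.6323776  0.21259886 0.24108464] [3.14147811e+00 6.75291188e-05 2.33176871e+00] [-0.20818328  0.08320672 -2.11755413] 0.6602779226356706 delta [-3.195e-01 -3.473e-01  1.000e-04]
([0.6322, 0.2121], 1087, 0.0007)
```

View pics/scene8.png

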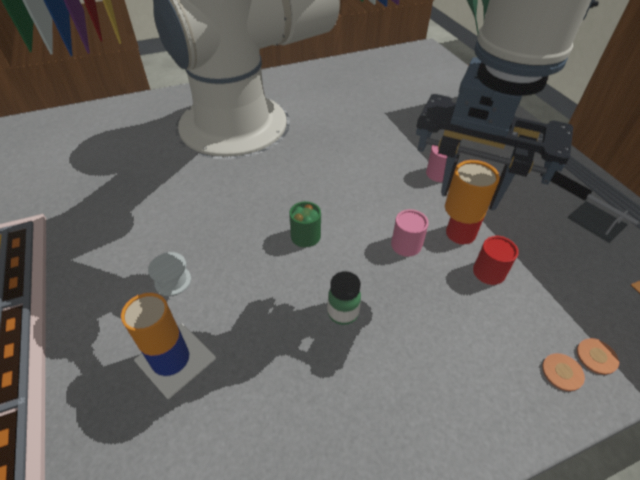

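View pics/w8.png

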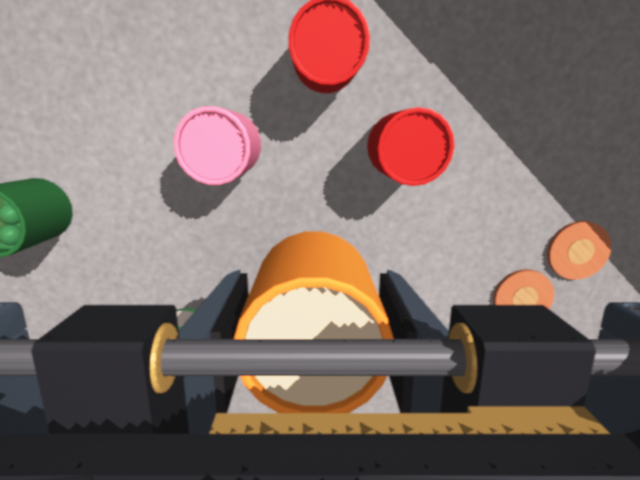

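Call:
drive_tool:
  steps:
    - [-0.0085,-0.0096,0,0,55]
    - [-0.0178,-0.0193,0,0,55]
    - [-0.0178,-0.0193,0,0,55]
    - [-0.0178,-0.0193,0,0,55]
    - [-0.0178,-0.0193,0,0,55]
    - [-0.0178,-0.0193,0,0,55]
    - [-0.0178,-0.0193,0,0,55]
    - [-0.0178,-0.0193,0,0,55]
    - [-0.0178,-0.0193,0,0,55]
    - [-0.0178,-0.0193,0,0,55]
    - [-0.0178,-0.0193,0,0,55]
    - [-0.0178,-0.0193,0,0,55]
    - [-0.0178,-0.0193,0,0,55]
    - [-0.0178,-0.0193,0,0,55]
    - [-0.0178,-0.0193,0,0,55]
    - [-0.0178,-0.0193,0,0,55]
    - [-0.0178,-0.0193,0,0,55]
    - [-0.0178,-0.0193,0,0,55]
    - [-0.0085,-0.0096,0,0,55]
    - [0,0,0,0,55]

```text
t: 18.65
ee_pos: [0.6007, -0.2601, 0.2406]
orientation: [-3.141, -0.0, 2.33]
ft_force: [-0.4, -0.1, -1.6]
opening: 0.658
```

Call:
drive_tool:
  steps:
    - [0,0,0.01,0,55]
    - [0,0,0.01,0,55]
    - [0,0,0.005,0,55]
    - [0,0,0,0,55]
    - [0,0,0,0,55]

```text
t: 19.15
ee_pos: [0.6016, -0.2579, 0.2161]
orientation: [-3.142, -0.0, 2.332]
ft_force: [-0.3, -0.3, -0.4]
opening: 0.661
```

```bash
python3 look.py 9 .6012 -.2585 .1955
python3 - <<'E'
from h import *
import pickle
f=pickle.load(open("scene9.pkl","rb")); c=(.601,-.2585)
print(cyl(f,*BL,.012,.07,c)); print(cyl(f,*AM,.080,.138,c)); print(cyl(f,*AM,.170,.226,c))
E
```

```text
19.15 [ 0.60158298 -0.25789032  0.21605233] [-3.14154754e+00 -1.93464738e-04  2.33235714e+00] [-0.30794689 -0.25132439 -0.39264107] 0.6610014005792284 delta [-0.0002 -0.0007  0.0206]
([0.6011, -0.2581], 582, 0.0006)
([0.6012, -0.2587], 824, 0.0006)
([0.6013, -0.2583], 642, 0.0005)
```

View pics/crop9.png

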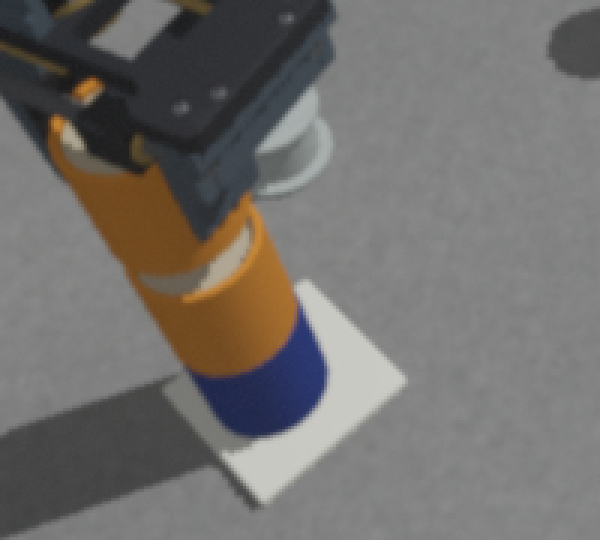

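Call:
drive_tool:
  steps:
    - [0,0,0.005,0,55]
    - [0,0,0.006,0,55]
    - [0,0,0.004,0,55]
    - [0,0,0.002,0,55]
    - [0,0,0.001,0,55]
    - [0,0,0.0005,0,55]
    - [0,0,0,0,55]
    - [0,0,0,0,55]

```text
t: 20.05
ee_pos: [0.6015, -0.2584, 0.1978]
orientation: [3.142, 0.0, 2.332]
ft_force: [0.2, -0.2, -1.4]
opening: 0.66
```

Call:
drive_tool:
  steps:
    - [0,0,0.0007,0,55]
    - [0,0,0,0,55]

```text
t: 20.25
ee_pos: [0.6015, -0.2583, 0.1969]
orientation: [-3.142, 0.0, 2.332]
ft_force: [-0.2, 0.9, -1.2]
opening: 0.655
```

Call:
drive_tool:
  steps:
    - [0,0,0.0007,0,55]
    - [0,0,0,0,55]

```text
t: 20.45
ee_pos: [0.6014, -0.2583, 0.1961]
orientation: [-3.142, -0.0, 2.332]
ft_force: [-0.4, -0.7, -0.8]
opening: 0.663
```

Call:
drive_tool:
  steps:
    - [0,0,0.0006,0,55]
    - [0,0,0,0,55]

```text
t: 20.65
ee_pos: [0.6015, -0.2583, 0.1957]
orientation: [3.142, 0.0, 2.332]
ft_force: [0.4, 0.1, -1.4]
opening: 0.661
```

```bash
python3 look.py 10 .6012 -.2585 .1955
python3 - <<'E'
from h import *
import pickle
f=pickle.load(open("scene10.pkl","rb")); c=(.601,-.2585)
print(cyl(f,*BL,.012,.07,c)); print(cyl(f,*AM,.080,.138,c)); print(cyl(f,*AM,.150,.206,c))
E
```

```text
20.65 [ 0.60152298 -0.25833748  0.19566902] [3.14154822e+00 1.47511495e-04 2.33179683e+00] [ 0.35871923  0.10096914 -1.41163003] 0.6607968495923114 delta [ 0.0001 -0.0003  0.0002]
([0.6011, -0.2581], 587, 0.0006)
([0.6012, -0.2588], 810, 0.0006)
([0.6013, -0.2588], 586, 0.0006)
```

View pics/crop10.png

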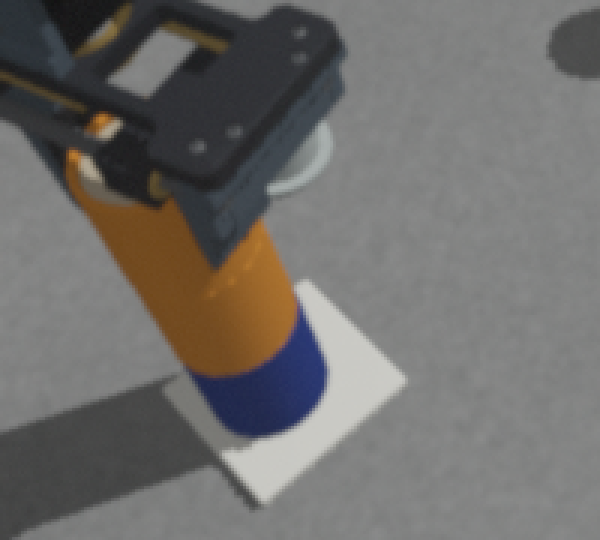

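Call:
drive_tool:
  steps:
    - [0,0,0.0004,0,55]
    - [0,0,0,0,55]
    - [0,0,0,0,55]

```text
t: 21.05
ee_pos: [0.6016, -0.2584, 0.1956]
orientation: [3.141, 0.001, 2.332]
ft_force: [-2.0, 0.5, 4.9]
opening: 0.662
```

Call:
drive_tool:
  steps:
    - [0,0,0.0004,0,55]
    - [0,0,0,0,55]
    - [0,0,0,0,55]

```text
t: 21.35
ee_pos: [0.6017, -0.2585, 0.1956]
orientation: [3.141, 0.001, 2.332]
ft_force: [-1.5, 0.7, 9.7]
opening: 0.659
```

Contact is firm. I'll ease off slightly and release.

Call:
drive_tool:
  steps:
    - [0,0,-0.0004,0,55]
    - [0,0,0,0,62]
    - [0,0,0,0,66]
    - [0,0,0,0,67]
    - [0,0,0,0,68]
    - [0,0,0,0,70]
    - [0,0,0,0,73]
    - [0,0,0,0,78]
    - [0,0,0,0,84]
    - [0,0,0,0,92]
    - [0,0,0,0,100]
    - [0,0,0,0,100]
    - [0,0,-0.01,0,100]
    - [0,0,-0.02,0,100]
    - [0,0,-0.03,0,100]
    - [0,0,-0.03,0,100]
    - [0,0,-0.03,0,100]
    - [0,0,-0.02,0,100]
    - [0,0,0,0,100]
    - [0,0,0,0,100]

```text
t: 23.35
ee_pos: [0.6014, -0.2583, 0.3358]
orientation: [3.141, 0.001, 2.332]
ft_force: [-1.1, -0.3, -0.6]
opening: 0.999
```

Call:
drive_tool:
  steps:
    - [0.01,0.01,0,0,100]
    - [0.02,0.02,0,0,100]
    - [0.02,0.02,0,0,100]
    - [0.02,0.02,0,0,100]
    - [0.02,0.02,0,0,100]
    - [0.02,0.02,0,0,100]
    - [0.02,0.02,0,0,100]
    - [0.02,0.02,0,0,100]
    - [0.01,0.01,0,0,100]
    - [0,0,0,0,100]
    - [0,0,0,0,100]

```text
t: 24.45
ee_pos: [0.6068, -0.0322, 0.3348]
orientation: [-3.141, -0.0, 2.332]
ft_force: [-0.6, -0.4, -0.2]
opening: 1.0
```

```bash
python3 look.py 11 .6012 -.2585 .1955
python3 - <<'E'
from h import *
import pickle
f=pickle.load(open("scene11.pkl","rb")); c=(.601,-.2585)
print(cyl(f,*BL,.012,.07,c)); print(cyl(f,*AM,.080,.138,c)); print(cyl(f,*AM,.150,.206,c)); print(cream(f,[.144,.212]))
print(tops(f,.205,.22)); 
for o in tops(f,.0655,.0715): print(o[0],o[2][:2])
E
```

```text
24.45 [ 0.60677797 -0.03220906  0.33480555] [-3.14086844e+00 -3.66827776e-04  2.33229959e+00] [-0.5588919  -0.42837397 -0.21434473] 0.9996075191572834 delta [-0.16   -0.1601  0.1394]
([0.6011, -0.2582], 582, 0.0006)
([0.6012, -0.2588], 806, 0.0006)
([0.6013, -0.259], 1060, 0.0006)
[([171.0, 22.0], 117, 'z 0.2855 zp 0.208', 'ell', [-0.1625, -0.0802, 0.0087, 0.3264], 'mom', [-0.1557, -0.0809]), ([135.0, 296.0], 299, 'z 0.1097 zp 0.140', 'ell', [0.5822, -0.2634, 0.08, 0.1725], 'mom', [0.5779, -0.2643]), ([128.0, 282.0], 1110, 'z 0.2074 zp 0.208', 'ell', [0.6001, -0.259, 0.0493, 0.0514], 'mom', [0.6001, -0.2591])]
[([335.0, 44.0], np.int32(94), [0.1227, 0.2255, 0.0231, 0.1211, 0.2243, 0.0161, 0.2187], [90.0, 89.0, 84.0]), ([199.0, 57.0], np.int32(316), [0.0564, -0.0585, 0.0634, 0.0652, -0.0594, 0.0391, 0.2185], [97.0, 96.0, 90.0]), ([128.0, 283.0], np.int32(1700), [0.6049, -0.2585, 0.0326, 0.6044, -0.2582, 0.0306, 0.2113], [111.0, 92.0, 71.0])]
[623.0, 50.0] [0.1598, 1.1221]
[213.0, 117.0] [0.0504, -0.0502]
[469.0, 210.0] [0.5445, 0.3206]
[304.0, 213.0] [0.4366, 0.0312]
[412.0, 221.0] [0.5302, 0.2042]
[500.0, 249.0] [0.6462, 0.313]
[165.0, 352.0] [0.6111, -0.2552]
```

View pics/scene11.png

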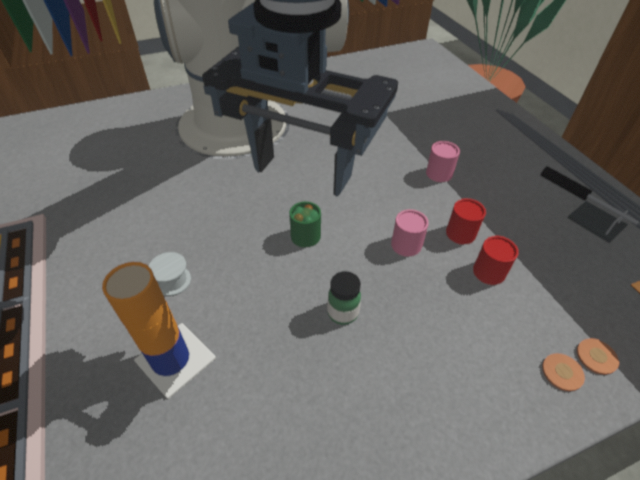

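View pics/top11.png

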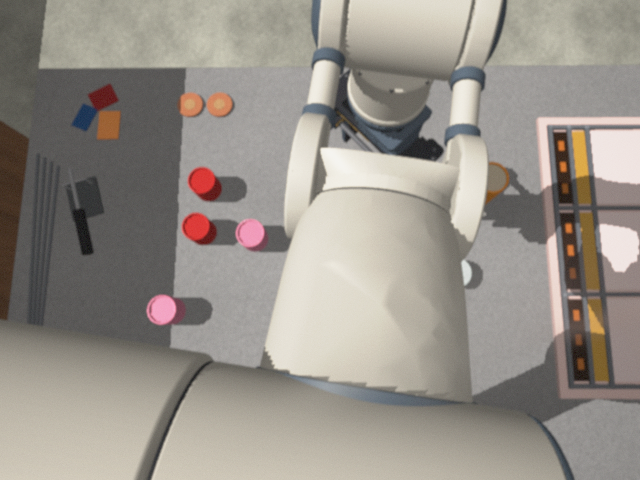

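The scene view shows the column straight from (164,355) up to (130,282), with the gripper well away and the other things in place. I'm handing the job in.

```bash
python3 -c "
from bench import manip
print(manip.job_done())"
```

```text
the job is handed in; nothing more can be done
None
```

Both amber pots are now stacked mouth down, rim on rim, on the blue pot, and I handed the job in at about 24.5 s. I set each pot down to light contact (about 10 N at most) and released it slowly.

- **Straightness:** circle fits on the pot sides in the last scene picture put the axes at (0.6011, -0.2582), (0.6012, -0.2588) and (0.6013, -0.2590), blue to top. That is under 1 mm of offset over the column, and the top is at about 0.211 m against 0.212 m expected.
- **Blue pot and the rest:** blue has not moved measurably. The green pot and the three look-alikes I re-measured are within about 1 mm of where they started. The other pink pot and the jar look unmoved. The gripper stands open, well clear of everything.
- **Disagreements:** before I moved anything, the ring-top estimates differed by 2–4 mm between cameras, mostly because side walls were caught in the masks. I used the side fits instead, which matched the robot's own readings to about 1 mm. In the last top view the arm partly hid the stack, so the final check rests on the scene camera alone.

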